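Power up the listening corner in the safe order

TASK

Switch the hi-fi on in the safe order: on the mains block push down the raised end of the paddle rocker until it has tipped fully over, then press the large round key of the flat phono stage fully down, and last the square key of the headphone amplifier fully down. Each stays down by itself. Only press: leave the phono stage's small pin key alone, and do not lift, shift or knock the three devices or anything else on the table.

Things in the scene. Friction and masses are not known exactly. Their poses are not given: they have to be found in the camera images.
- mains_block: mains block: silver box 90 (x) x 150 (y) x 46 high mm, loose on rubber feet, about 1 kg, with two round black sockets on top and a black paddle rocker near its -y end. Origin: centre of its underside, z up; at yaw 0 its front faces -x, to the robot. The three devices change places from start to start.
- rocker (a joint): paddle rocker on the mains block: two arms, each 30 mm long (block's x) and 26 mm wide, in a shallow V; pivot at (0, -40, 56) mm in the block's frame. Angle in rad: 0 = off, -x (front) arm raised 0.4 rad, its end 15 mm above the pivot, +x arm level; 0.4 = fully over, -x arm level, +x arm raised. Friction 0.06 N m (3 N at mid-arm); stays where it is left.
- rocker_press (a point): point on the top face of the rocker's raised (-x) arm, about 20 mm out from the pivot. It moves with the rocker and goes down about 9 mm, to 60 mm above the block's underside, when fully over.
- phono_stage: phono stage: flat silver box 110 (x) x 150 (y) x 34 high mm, loose on rubber feet, 0.8 kg; large round black key near its +y end, small pin key near its -y end, four brass jacks at its back. Origin: centre of its underside, z up; front to -x at yaw 0.
- round_key (a joint): large round black key, 26 mm diameter, at (0, 42) mm in the phono stage's frame, moves straight down; m pressed: 0 = up (top 12 mm proud of the box), 0.007 = fully down (5 mm proud). Friction 2.5 N, stays where it is pushed.
- round_key_top (a point): centre of the top face of the large round key, moves with it.
- pin_key (a joint): small round black pin key, 10 mm diameter, 7 mm proud, at (0, -52) mm in the phono stage's frame; m pressed, 0 = up, 0.005 = down. To be left alone.
- pin_key_top (a point): centre of the top face of the small pin key.
- headphone_amp: headphone amplifier: silver box 120 (x) x 150 (y) x 55 high mm, the tallest of the three, loose on rubber feet, about 1 kg; silver volume knob (42 mm diameter, 14 mm high, does not turn) near its +y end, square black key near its -y end. Origin: centre of its underside, z up; front to -x at yaw 0.
- square_key (a joint): square black key 24 x 24 mm at (0, -42) mm in the amplifier's frame, moves straight down; m pressed: 0 = up (top 12 mm proud of the box), 0.007 = fully down (5 mm proud). Friction 2.5 N, stays where it is pushed.
- square_key_top (a point): centre of the top face of the square key, moves with it.
- headshell_a: loose silver headshell, 60 x 18 x 13 high mm, lying between two of the devices; origin at its underside.
- headshell_b: the second headshell, same as the first, between the other two devices.
- gauge: loose black plastic stylus gauge, 70 x 24 x 23 high mm, in front of the devices; origin at its underside.
- clamp: loose round steel record clamp, 72 mm diameter, 34 mm high, in front of the devices; origin at its underside.
- cup: loose stainless cup, 68 mm diameter, 75 mm high, behind the devices; origin at its underside.
- clear_box: loose clear polycarbonate box with a shut lid, 87 x 77 x 49 high mm, behind the devices; origin at its underside.

How it is judged:
By the outcome, as a careful person would: the job done as asked, in the order asked, and still so for the second after the job is handed in, with the robot touching nothing.
It also fails if it takes over 53 s, if anything falls off the work surface, if the arm or the gripper's body presses on something with over 40 N, if the wrist force passes 120 N, or if a joint passes its speed limit or range.

ROBOT

A 6-joint arm with a two-finger parallel gripper is mounted at the origin on the work surface. World frame = base frame: x ahead of the robot, y to its left, z up, the work surface at z = 0. Lengths are in m, angles in rad, forces in N, time in s.
With the tool pointing down it reaches from about 0.325 to 0.85 m from the base axis. Payload 15.5 kg.
Tool frame: the origin (TCP) lies on the centre line of the jaws, within the pads' length; the fingertips stand 11 mm ahead of it and the grasp point (between the pads) lies 8 mm behind it; x points along the fingers, z is the direction in which the jaws open and shut, and the axes are right-handed (so a half turn about x gives the same grasp; the last joint's range is limited). The gripper opens to 91 mm and grips with 3 to 60 N. Pads are 32 mm wide; open, the fingers measure 118 mm over their backs; the gripper's body (76 mm by 178 mm) begins 60 mm behind the grasp point.
Start: joints at [-1.417, 0.494, 1.345, -0, 1.302, -0.096], TCP at [0.155, -0.606, 0.225] pointing down, gripper open.
Joint ranges: [-2.91, 2.91], [-0.82, 2.16], [0.22, 2.67], [-1.22, 4.37], [0.12, 2.79], [-3.08, 3.08]. Speed limits (rad/s): [1.89, 1.89, 2.57, 3.01, 3.01, 3.01].

INTERFACE

Orientations are given as [roll, pitch, yaw] about the fixed x, y, z axes, in that order (R = Rz(yaw) Ry(pitch) Rx(roll)).
In Python, from cell import env gives the robot as it stands. The module is installed in compiled form; this text tells all that it offers. Calls block until the motion is done:
- env.move_ptp(position, orientation): joint-space move of the TCP to a pose.
- env.servo_line(position, attitude=None, v=0.15): straight line of the TCP; attitude=None keeps the orientation; v is the mean speed in m/s.
- env.movej(angles): joint-space move.
- env.open() and env.grab(f_grip=None): open the fingers fully, or close them until they stop; f_grip is the grip in N (None keeps the last).
- env.dwell(seconds).
- env.inverse_kinematics(position, orientation): joint angles nearest the present ones, or None.
- env.observe(): the state.
- env.capture(name): name is "side" or "top" or "wrist"; returns a dict with "image" (480x640x3 uint8, red, green, blue), "fx", "fy", "cx", "cy" (pixels), "rvec" (rotation vector, rad) and "tvec" (3), from world to camera coordinates, as OpenCV has them; the wrist camera has in their place "hand_eye" (4x4, takes a point from camera to tool coordinates, whose origin is the TCP and whose axes are the tool frame's). Camera axes: x right, y down, z forward; pixel columns grow to the right and rows downward; lengths in m; the calibration is good to about 2 mm. A picture is of the moment at which its call begins: read the wrist's pose just before it. There is no depth.
A pose or a line that the arm cannot do raises env.MotionError and nothing moves.
- env.job_done(): hands the job in, once; it reports no verdict.
Trained networks look in the newest picture that a camera, given by its name, has taken for a name from the list of things; names that differ only in an ending like _2 or _b are one class to them, and where a whole thing is asked for, a point or a joint stands for the part that bears it (a point fixed in the world has none). Each returns a list of dicts, best first, with "conf" (0 to 1); they miss things now and then, are a little off and sometimes report something else, mostly with a low value. They report only what shows in the picture. A call takes as long as a camera call.
- env.search_frame(camera, name): "centre" ([column, row] in pixels, amid what is visible of it).
The state is a dict: "clock": time; "qpos": joint angles; "joint_vel": joint speeds; "joint_torque": joint torques, N m; "tcp_pos": TCP position; "orientation": TCP orientation; "contact_force": force on the tool from outside, world axes, zero at the start; "wrist_torque": the same for the moment, N m; "finger_gap": finger opening in m.
Only numpy, scipy, OpenCV 4.12 (cv2) and the standard library are available. Lean on these libraries where they do the work, as an engineer would, in place of code of your own. Each camera call takes 0.05 s, during which the arm holds its last target. There are 200 camera calls.

## Working session

There is one attempt and no reset: what is moved stays moved. The work goes in short steps, each a Python script; the robot and the scene stay as the last script left them, time stands still between calls to the robot, and variables do not carry over. Pictures are saved under pics/ and viewed, about 8 in all and at most 12, crops included, and the job is handed in when it is done.

```bash
mkdir -p pics
cat > h.py <<'E'
import numpy as np, cv2
from cell import env
from scipy.spatial.transform import Rotation as R
def cap(n,save=None):
    s=env.observe(); c=env.capture(n)
    if save: cv2.imwrite('pics/'+save,c['image'][:,:,::-1])
    if n=='wrist':
        T=np.eye(4);T[:3,:3]=R.from_euler('xyz',s['orientation']).as_matrix();T[:3,3]=s['tcp_pos']
        c['T']=T@np.array(c['hand_eye'])
    else:
        M=np.eye(4);M[:3,:3]=cv2.Rodrigues(np.array(c['rvec'],float))[0];M[:3,3]=np.ravel(c['tvec']);c['T']=np.linalg.inv(M)
    return c
def ray(c,px):
    d=np.array([(px[0]-c['cx'])/c['fx'],(px[1]-c['cy'])/c['fy'],1.])
    return c['T'][:3,3],c['T'][:3,:3]@d
def atz(c,px,z):
    o,d=ray(c,px);return o+d*(z-o[2])/d[2]
def proj(c,p):
    q=np.linalg.inv(c['T'])@np.append(p,1);return np.array([c['fx']*q[0]/q[2]+c['cx'],c['fy']*q[1]/q[2]+c['cy']])
E
python3 - <<'E'
from h import *
np.set_printoptions(precision=4,suppress=True)
t=cap('top','top.png')
Z=dict(rocker_press=.069,rocker=.06,round_key_top=.046,pin_key_top=.041,square_key_top=.067,mains_block=.046,phono_stage=.034,headphone_amp=.055,headshell_a=.013,gauge=.023,clamp=.034,cup=.075,clear_box=.049)
print(t['T'])
for n,z in Z.items():
    for d in env.search_frame('top',n)[:2]: print(n,np.round(d['centre'],1),round(d['conf'],2),atz(t,d['centre'],z))
t=cap('side','side.png')
for n,z in Z.items():
    if n in('rocker_press','round_key_top','pin_key_top','square_key_top'):
        for d in env.search_frame('side',n)[:2]: print('side',n,np.round(d['centre'],1),round(d['conf'],2),atz(t,d['centre'],z))
print(env.observe())
E
```

```text
[[ 0.1169 -0.9714  0.2065  0.3317]
 [-0.9931 -0.1141  0.0255 -0.0256]
 [-0.0012 -0.208  -0.9781  1.0299]
 [ 0.      0.      0.      1.    ]]
rocker_press [187.2 251.6] 0.59 [0.4786 0.2341 0.069 ]
rocker [191.5 252.6] 0.67 [0.479  0.2281 0.06  ]
round_key_top [299. 222.] 0.71 [0.5656 0.0333 0.046 ]
round_key_top [317.  230.5] 0.68 [ 0.5528 -0.0035  0.046 ]
square_key_top [481.  288.1] 0.5 [ 0.4746 -0.3195  0.067 ]
mains_block [173.4 250.5] 0.67 [0.4812 0.2671 0.046 ]
phono_stage [319.5 229.2] 0.61 [ 0.5587 -0.0079  0.034 ]
headphone_amp [454.3 285.3] 0.61 [ 0.4758 -0.273   0.055 ]
headshell_a [374.1 264.4] 0.74 [ 0.505  -0.1232  0.013 ]
headshell_a [246.1 249.8] 0.73 [0.5045 0.1331 0.013 ]
gauge [484.3 285.2] 0.37 [ 0.4875 -0.339   0.023 ]
clamp [360.1 331.7] 0.81 [ 0.3702 -0.1069  0.034 ]
cup [246.9 136.8] 0.65 [0.7176 0.1544 0.075 ]
clear_box [377.9 153.6] 0.73 [ 0.7231 -0.1064  0.049 ]
clear_box [188.6 254.9] 0.66 [0.4756 0.2357 0.049 ]
side rocker_press [334.8 371.2] 0.56 [0.4799 0.236  0.069 ]
side round_key_top [311.4 269.3] 0.47 [0.5607 0.035  0.046 ]
side pin_key_top [328.4 424. ] 0.56 [0.4761 0.2894 0.041 ]
side square_key_top [187.5 305.5] 0.48 [0.7086 0.1725 0.067 ]
{'clock': 0.95, 'qpos': array([-1.4165,  0.4936,  1.3455, -0.    ,  1.3025, -0.0955]), 'joint_vel': array([-0.    ,  0.0005,  0.0007,  0.0017,  0.0013, -0.0007]), 'joint_torque': array([  0.003 , -87.8693, -38.2258,   0.071 ,   0.044 ,   0.    ]), 'tcp_pos': array([ 0.1545, -0.6056,  0.2249]), 'orientation': array([-2.5867,  1.5708,  2.3755]), 'contact_force': array([ 0.2681, -0.0118, -0.2627]), 'wrist_torque': array([ 0.0048, -0.0268, -0.0239]), 'finger_gap': 0.09093567153002488}
```

```bash
python3 -c "
import cv2
i=cv2.imread('pics/top.png')[90:390,80:560];cv2.imwrite('pics/topc.png',cv2.resize(i,(800,500),interpolation=cv2.INTER_CUBIC))"
```

```text
(no output)
```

View pics/topc.png

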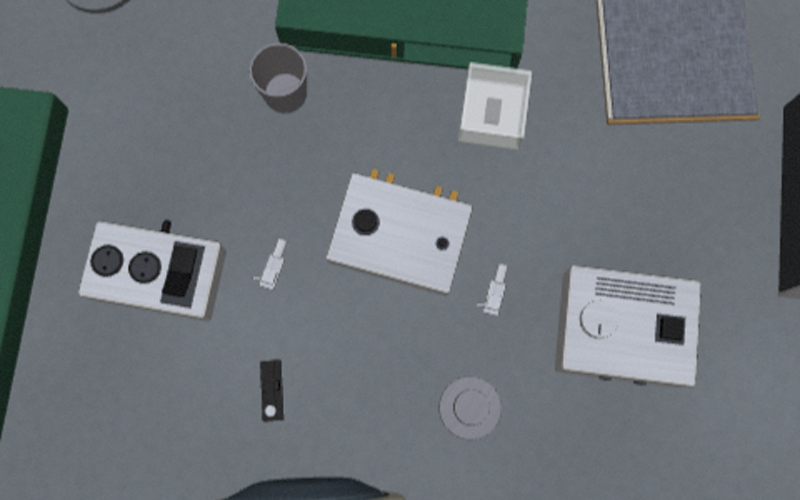

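View pics/side.png

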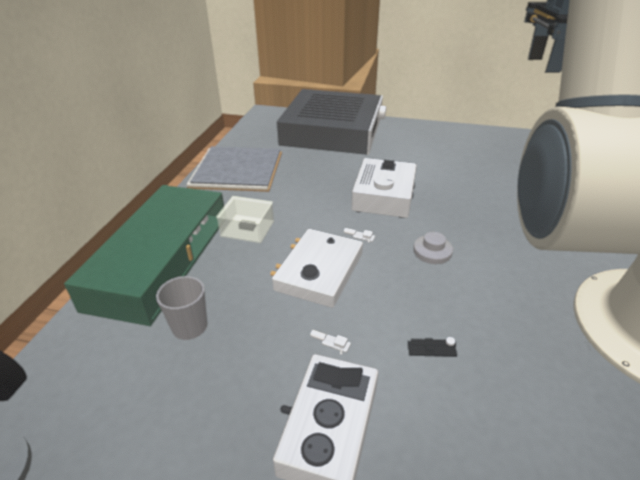

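The top view shows the mains block on the left (rocker at about crop px 183,270), the phono stage in the middle (round key 365,222, pin key 442,243) and the amplifier on the right (square key 671,329). The side view agrees with this. Next I fit the poses from the corners and move over the mains block.

```bash
cat >> h.py <<'E'
def down(a):
    x=np.array([0,0,-1.]);z=np.array([np.cos(a),np.sin(a),0]);y=np.cross(z,x)
    import warnings;warnings.simplefilter('ignore')
    return R.from_matrix(np.c_[x,y,z]).as_euler('xyz')
def best(p,a):
    q0=env.observe()['qpos'];o=[]
    for k in (0,1):
        q=env.inverse_kinematics(p,down(a+k*np.pi))
        if q is not None:o.append((np.abs(np.array(q)-q0).max(),a+k*np.pi))
    return min(o)
E
python3 - <<'E'
from h import *
np.set_printoptions(precision=4,suppress=True)
t=cap('top')
C=dict(mains=(.046,[(97,222),(221,242),(207,318),(80,295)],90),phono=(.034,[(353,174),(471,205),(449,292),(327,258)],110),amp=(.055,[(571,267),(700,281),(695,385),(563,370)],120))
K=dict(mains=(0,-.04),phono=(0,.042),amp=(0,-.042))
for n,(z,c,l) in C.items():
    p=np.array([atz(t,(80+u*.6,90+v*.6),z)[:2] for u,v in c]); m=p.mean(0)
    d=(p[0]-p[1])+(p[3]-p[2]); yaw=np.arctan2(-d[0],d[1])
    k=m+R.from_euler('z',yaw).as_matrix()[:2,:2]@K[n]
    print(n,m,yaw,'key',k,np.linalg.norm(p[0]-p[1]),np.linalg.norm(p[0]-p[3]))
    for a in (yaw,yaw+np.pi/2): print(best(np.r_[k,.2],a))
w=env.capture('wrist');print(np.array(w['hand_eye']),w['fx'],w['cx'],w['cy'])
E
```

```text
mains [0.4789 0.272 ] -0.05351135000190464 key [0.4768 0.2321] 0.1481887825853515 0.08738015066984578
(np.float64(1.7568963730321472), np.float64(-0.05351135000190464))
(np.float64(1.7568963730321472), np.float64(1.517284976792992))
phono [ 0.5591 -0.0087] -0.15401669489212125 key [0.5655 0.0328] 0.1459013791081964 0.10683569500010301
(np.float64(1.3691257977796596), np.float64(-0.15401669489212125))
(np.float64(1.3691257977796596), np.float64(1.4167796319027752))
amp [ 0.4774 -0.2823] 0.00540372044128611 key [ 0.4776 -0.3243] 0.1475732403058556 0.1179987374047234
(np.float64(0.7166056163793981), np.float64(0.00540372044128611))
(np.float64(0.9609142467832001), np.float64(4.717792700825976))
[[ 0.0001 -0.2381  0.9712 -0.1587]
 [ 0.0014 -0.9712 -0.2381  0.0667]
 [ 1.      0.0013  0.0003 -0.0006]
 [ 0.      0.      0.      1.    ]] 387.0071469547888 317.6655169103433 237.52511578551074
```

Run:
```python
from h import *
np.set_printoptions(precision=4,suppress=True)
env.grab(5)
yaw=-.0535;k=np.array([.4768,.2321,.17]);ax=np.array([np.cos(yaw),np.sin(yaw),0])
print(env.observe()['clock'],env.observe()['finger_gap'])
p=k-.021*ax
env.move_ptp(p,down(yaw))
env.dwell(.2)
w=cap('wrist','w1.png'); s=env.observe(); print(s['clock'],s['tcp_pos'],p)
for n,z in dict(rocker_press=.066,rocker=.06,mains_block=.046).items():
    for d in env.search_frame('wrist',n)[:2]: print(n,d['centre'],d['conf'],atz(w,d['centre'],z))
np.save('w1.npy',w['T'])
print('proj',proj(w,[*p[:2],.064]),proj(w,[*k[:2],.058]))
```

```text
2.4083 0.0006972608496756743
5.7833 [0.4559 0.233  0.17  ] [0.4558 0.2332 0.17  ]
rocker_press [344.7, 233.9] 0.72 [0.4751 0.2375 0.066 ]
rocker [344.2, 232.0] 0.86 [0.4751 0.2374 0.06  ]
mains_block [343.1, 163.6] 0.78 [0.477  0.2846 0.046 ]
proj [317.4483 240.4939] [346.6015 238.481 ]
```

View pics/w1.png

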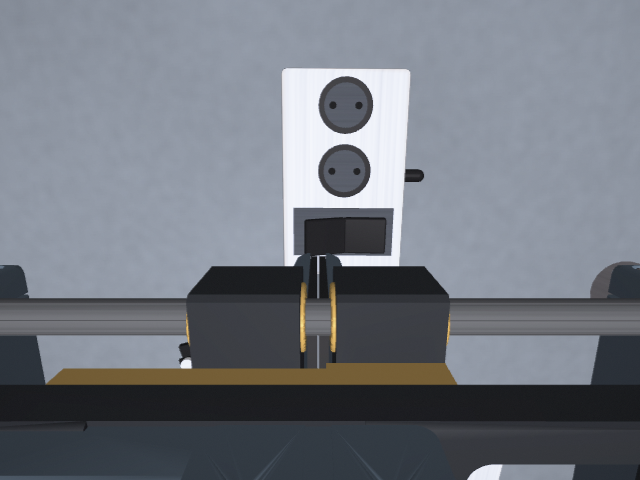

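The wrist view shows the rocker spanning columns 304–386 and rows 217–255, with its pivot line near column 345. The raised front arm is on the left. The fingertip is aligned to it, about 18 mm thick. I refine the pivot position and press.

```bash
cat >> h.py <<'E'
def press(xy,a,zt,over=.003,fmax=14,zin=.012):
    "fingertips down to zt (expected end height), in small steps near the end; then straight up"
    b=env.observe()['contact_force'][2]
    env.servo_line([*xy,zt+.011+zin],down(a),v=.12)
    z=zt+.011+zin
    f=0
    while z>zt+.011-over:
        z-=.001; env.servo_line([*xy,z],v=.02)
        s=env.observe();f=s['contact_force'][2]-b
        print('%.4f tip %.4f f %.1f'%(z-.011,s['tcp_pos'][2]-.011,f),s['contact_force'][:2].round(1))
        if f>fmax and z<zt+.011+.004: break
        if f>30: break
    env.dwell(.15)
    env.servo_line([*xy,zt+.011+.06],v=.12)
E
python3 - <<'E'
from h import *
np.set_printoptions(precision=4,suppress=True)
w=cap('wrist')
for px in [(283,69),(410,69),(286,255),(398,262)]: print(atz(w,px,.046))
c=atz(w,(345,236),.058);print(c)
yaw=-.0535
c=.5*(c[:2]+np.array([.4760,.2335])) 
xy=c-.021*np.array([np.cos(yaw),np.sin(yaw)]);print(c,xy)
press(xy,yaw,.060)
w=cap('wrist','w2.png');print(env.observe()['clock'])
E
```

```text
[0.4383 0.3502 0.046 ]
[0.5245 0.3457 0.046 ]
[0.4309 0.2188 0.046 ]
[0.516  0.2088 0.046 ]
[0.4756 0.2342 0.058 ]
[0.4758 0.2339] [0.4548 0.235 ]
0.0710 tip 0.0714 f -0.6 [-0.1  1.3]
0.0700 tip 0.0701 f 0.4 [1.2 0.4]
0.0690 tip 0.0690 f 1.0 [0.4 0.2]
0.0680 tip 0.0679 f 0.6 [0.  0.4]
0.0670 tip 0.0669 f 0.5 [-0.6  1.1]
0.0660 tip 0.0659 f 1.4 [-0.5  0.6]
0.0650 tip 0.0649 f -0.1 [0.1 0.4]
0.0640 tip 0.0640 f 0.6 [-0.7  0.1]
0.0630 tip 0.0629 f 0.7 [-0.4 -0.8]
0.0620 tip 0.0619 f -0.7 [-0.2  0.5]
0.0610 tip 0.0609 f -0.8 [ 0.5 -0.2]
0.0600 tip 0.0602 f 6.2 [-2.  -0.6]
0.0590 tip 0.0599 f 23.8 [-6.  -2.5]
10.9667
```

View pics/w2.png

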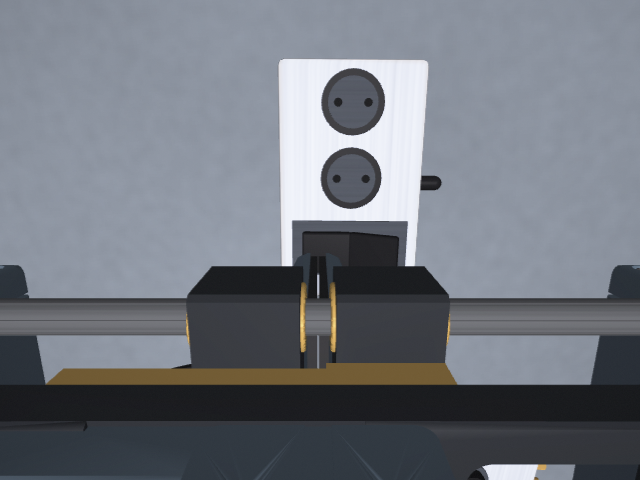

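The rocker is fully over: hard stop at tip height 0.060, and the right arm (px 350–398) is now the raised one. Next is the phono key, which I re-measure from a hover pose before pressing.

Run:
```python
from h import *
np.set_printoptions(precision=4,suppress=True)
yaw=-.154; est=np.array([.5656,.0331]); ty=np.array([-np.sin(yaw),np.cos(yaw)])
env.move_ptp([*(est-.045*ty),.15],down(yaw)); env.dwell(.15)
w=cap('wrist','w3.png'); 
print('round proj',proj(w,[*est,.046]))
for n,z in dict(round_key_top=.046,pin_key_top=.041).items():
    for d in env.search_frame('wrist',n)[:2]: print(n,d['centre'],d['conf'],atz(w,d['centre'],z))
print(env.observe()['clock'])
```

```text
round proj [318.974  178.7858]
round_key_top [317.2, 176.5] 0.83 [0.5646 0.0348 0.046 ]
pin_key_top [513.7, 0.0] 0.33 [0.701  0.1231 0.041 ]
12.3083
```

View pics/w3.png

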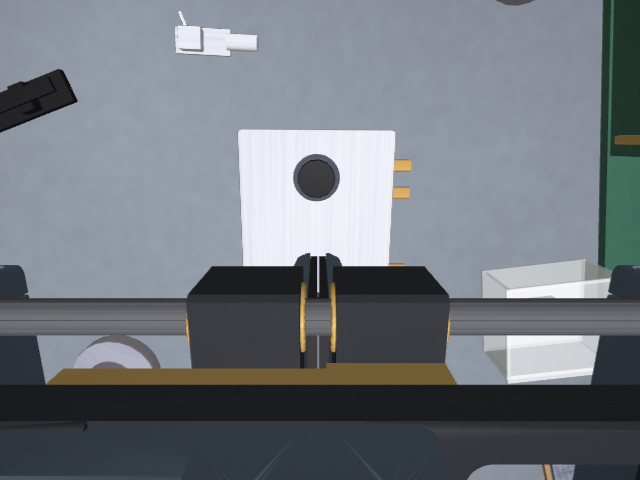

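The round key sits at px (317,177), aligned with the yaw fit and within 2 mm of the top-view estimate. Pressing it now.

Run:
```python
from h import *
np.set_printoptions(precision=4,suppress=True)
yaw=-.154; k=np.array([.5650,.0341]); ty=np.array([-np.sin(yaw),np.cos(yaw)])
env.servo_line([*k,.12],down(yaw),v=.15)
press(k,yaw,.039,fmax=14,zin=.010)
env.servo_line([*(k-.045*ty),.15],v=.15)
w=cap('wrist','w4.png'); print(env.search_frame('wrist','round_key_top')[:1],proj(w,[*k,.046]),proj(w,[*k,.039]))
# on to the amplifier
yaw=.0054; est=np.array([.4770,-.3222]); ty=np.array([-np.sin(yaw),np.cos(yaw)])
env.move_ptp([*(est-.045*ty),.17],down(yaw)); env.dwell(.15)
w=cap('wrist','w5.png'); print('sq proj',proj(w,[*est,.067]))
for d in env.search_frame('wrist','square_key_top')[:2]: print(d['centre'],d['conf'],atz(w,d['centre'],.067))
print(env.observe()['clock'])
import cv2
a=cv2.imread('pics/w4.png')[100:280,180:460];b=cv2.imread('pics/w5.png')[:320]
cv2.imwrite('pics/w45.png',np.vstack([cv2.copyMakeBorder(a,0,0,0,360,0),b]))
```

```text
0.0480 tip 0.0486 f 0.3 [0.2 0.1]
0.0470 tip 0.0471 f 1.2 [-0.4  0.4]
0.0460 tip 0.0459 f -0.6 [-0.8  0.2]
0.0450 tip 0.0450 f 1.3 [-0.1  0.2]
0.0440 tip 0.0439 f 0.2 [-0.7 -0. ]
0.0430 tip 0.0429 f -0.1 [ 0.1 -1.1]
0.0420 tip 0.0419 f 0.1 [-0.5  1.3]
0.0410 tip 0.0409 f 0.6 [ 0.  -0.6]
0.0400 tip 0.0399 f 1.0 [ 0.7 -0.1]
0.0390 tip 0.0392 f 7.1 [-1.7  0.2]
0.0380 tip 0.0390 f 24.4 [-6.5 -0.2]
[{'centre': [314.7, 176.7], 'conf': 0.7}] [318.1766 176.7466] [318.1735 175.8846]
sq proj [317.0249 178.4605]
19.3083
```

View pics/w45.png

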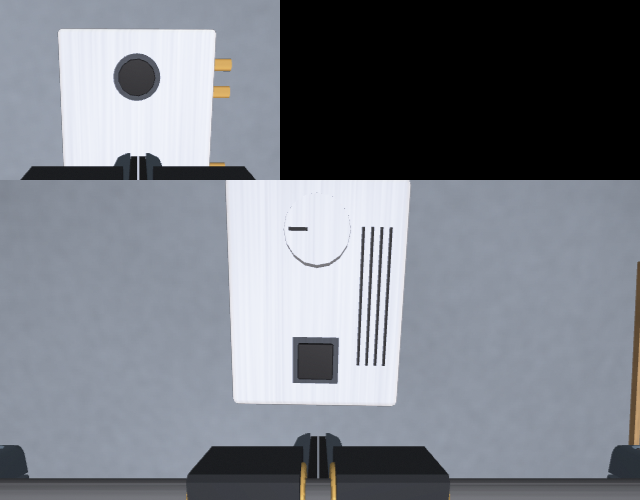

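The phono key reached its stop (tip at 39.0 mm) and the box edges sit at the same pixels as before. The square key is at wrist px (315,181), about 1.5 mm from the estimate. The network missed it, so I use the picture value.

Run:
```python
from h import *
np.set_printoptions(precision=4,suppress=True)
yaw=.0054; w=cap('wrist'); k=atz(w,(315.3,180.8),.067)[:2]; ty=np.array([-np.sin(yaw),np.cos(yaw)]);print(k)
env.servo_line([*k,.13],down(yaw),v=.15)
press(k,yaw,.060,fmax=14,zin=.010)
env.servo_line([*(k-.045*ty),.17],v=.15)
w=cap('wrist','w6.png')
# retreat to the start pose and compare
env.movej([-1.417,.494,1.345,0,1.302,-.096]); env.dwell(.2)
t=cap('top','top2.png'); s=cap('side','side2.png'); print(env.observe()['clock'],env.observe()['contact_force'])
a=cv2.imread('pics/top.png');b=cv2.imread('pics/top2.png')
d=cv2.absdiff(a,b).max(2); ys,xs=np.where(d>25); 
n,l,st,ce=cv2.connectedComponentsWithStats((d>25).astype('uint8')); print([x.tolist() for x in st[1:] if x[4]>4])
rk=cv2.resize(cv2.imread('pics/side2.png')[340:480,270:390],(360,420),interpolation=cv2.INTER_CUBIC)
tc=cv2.resize(np.hstack([a[225:290,120:220],b[225:290,120:220]]),(800,260),interpolation=cv2.INTER_CUBIC)
w6=cv2.resize(cv2.imread('pics/w6.png')[:320,180:460],(280,320))
canvas=np.zeros((600,800,3),'uint8');canvas[:260]=tc;canvas[262:600,:360]=rk[:338];canvas[270:590,400:680]=w6
cv2.imwrite('pics/fin.png',canvas)
```

```text
[ 0.4757 -0.3241]
0.0690 tip 0.0696 f -0.6 [-0.5  0.3]
0.0680 tip 0.0681 f -1.1 [ 0.3 -0.3]
0.0670 tip 0.0669 f 0.0 [ 0.6 -0.1]
0.0660 tip 0.0659 f 0.2 [0.3 0.2]
0.0650 tip 0.0649 f -0.4 [-0.3  0.5]
0.0640 tip 0.0639 f -0.6 [-0.1 -0.1]
0.0630 tip 0.0629 f -0.1 [ 0.5 -0.5]
0.0620 tip 0.0619 f 0.0 [-0.2  0.5]
0.0610 tip 0.0609 f 0.3 [-1.3 -0.7]
0.0600 tip 0.0602 f 5.5 [-1.5  0.1]
0.0590 tip 0.0600 f 22.6 [-4.2  2.6]
26.4083 [-0.3724 -0.3075  0.4817]
[[182, 237, 3, 6, 8], [197, 239, 1, 6, 6], [177, 259, 3, 7, 12], [188, 264, 5, 6, 9], [488, 289, 2, 5, 5], [263, 410, 5, 3, 5], [630, 441, 6, 8, 11], [587, 461, 17, 19, 23]]
```

View pics/fin.png

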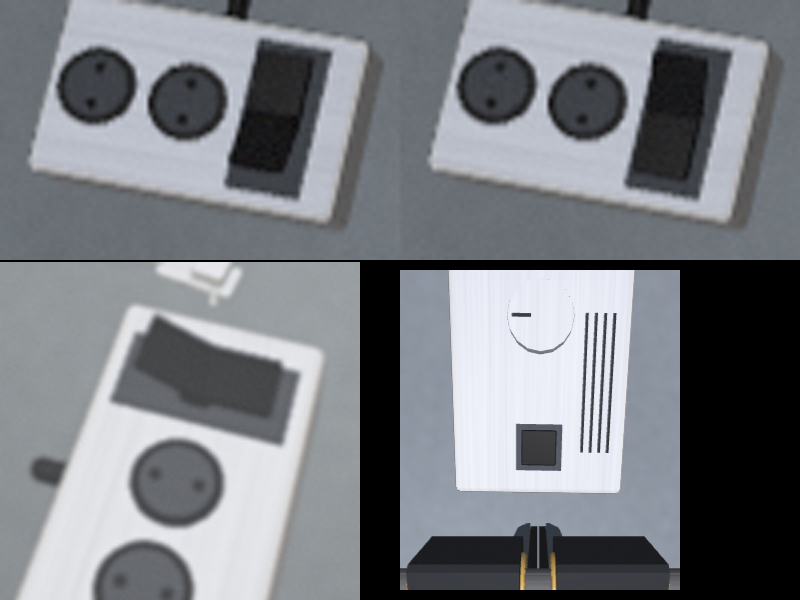

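The rocker is tipped: its front arm is level and its back arm raised, and the block hasn't moved. The before/after difference covers only the rocker, the square key and the arm itself. Handing in.

```bash
python3 -c "
from cell import env
print(env.job_done(), env.observe()['clock'])"
```

```text
the job is handed in; nothing more can be done
the job is handed in; nothing more can be done
```

The hi-fi is switched on in the order asked, and the job was handed in after about 26.4 s on the robot's clock. I pressed with closed fingertips, first the rocker's raised arm, then the phono stage's round key, then the amplifier's square key.

**Presses:** each ended on a firm stop, with the fingertips at 59.9, 39.0 and 60.0 mm (expected 60, 39 and 60 mm). The forces there were about 23–24 N. During travel the force readings stayed near zero, without the expected 2.5–3 N of friction. So full travel rests on the stop heights plus the pictures.

**Final pictures:**
- The side and top views show the rocker fully over.
- Comparing the top view before and after, the only changes on the devices were at the rocker and the square key, plus a few small specks low in the frame that I took to be the arm. No device, loose object or pin key appears to have moved.
- The round key's 7 mm of travel did not show in that comparison, so only the stop at 39.0 mm confirms it.

**Detection gaps:** the network did not find the square key in the wrist view, so I measured it from the picture instead. It also reported the pin key in the wrong place in two views, and I ignored those reports.

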